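Hang the parked pipette on the pipette carousel

ROBOT

A 6-joint arm with a two-finger parallel gripper is mounted at the origin on the work surface. World frame = base frame: x ahead of the robot, y to its left, z up, the work surface at z = 0. Lengths are in m, angles in rad, forces in N, time in s.
With the tool pointing down it reaches from about 0.3 to 0.775 m from the base axis. Payload 14.6 kg.
Tool frame: the origin (TCP) lies on the centre line of the jaws, within the pads' length; the fingertips stand 11 mm ahead of it and the grasp point (between the pads) lies 8 mm behind it; z points along the fingers, y is the line along which they close (so a half turn about z gives the same grasp; the last joint's range is limited). The gripper opens to 94 mm and grips with 3 to 60 N. Pads are 16 mm wide; open, the fingers measure 119 mm over their backs; the gripper's body (75 mm by 177 mm) begins 78 mm behind the grasp point.
Start: joints at [-1.207, 0.3, 1.521, -0, 1.321, -0.067], TCP at [0.23, -0.5, 0.216] pointing down, gripper open.
Joint ranges: [-3.03, 3.03], [-0.79, 2.21], [0.23, 2.52], [-1.04, 4.18], [0, 3.07], [-2.55, 2.55]. Speed limits (rad/s): [2.22, 2.22, 2.57, 3.14, 3.14, 3.14].

INTERFACE

Orientations are given as a unit quaternion [x, y, z, w].
In Python, from workcell import env gives the robot as it stands.
- The arm moves only by the shell command python3 -m creep 'ROWS' [FORCE]. ROWS is a JSON object of lists of equal length, an entry for each row: "xyz": the shift along the tool's x, y, z in m, a list of three; "angular": the turn, a rotation vector about the tool's x, y, z in degrees, a list of three; "hand": the finger opening in m, from 0 to 0.094. A call has 1 to 5 rows; each row is the pose to reach, as a shift and turn from the pose commanded when the call began, along the tool's axes at that moment; what a row does not reach only later rows make up. A row lasts 1/10 s, in which the tool goes at most 50 mm and 8.59 degrees, less where a joint would pass 70% of its speed; a pose out of reach is approached as far as the arm can. A call with a gripper value outside its range is refused whole. The fingers move at their own pace and stop on an object; FORCE is the grip in N (left out, the last holds). Time passes only in rows, so rows that repeat a pose let the fingers close. It gives the time, the measured TCP pose, the force, the opening and the grip force at its end, in the units of the state.
- env.state(): the state, without advancing time (a new reading comes with each control period).
- env.read_camera(name): name is "side" or "top" or "wrist"; returns (picture, depth): 420x560x3 uint8, red, green, blue; 420x560 float32, m along the optical axis (not along the pixel's ray), 0 where there is no reading.
- env.camera_model(name): a dict with "fov_y" (degrees; the focal length in pixels is half the picture's height over the tangent of half this angle, whatever the lens; pixels are square), "cx", "cy" (the principal point, pixels), "dist" ([k1, k2, p1, p2, k3] as OpenCV has them; the pictures are not rectified), "origin" and "rotation" of the camera in the world. Camera axes: x right, y up, looking along -z (the intrinsics and any distortion apply to the point x, -y, -z); pixel columns grow to the right and rows downward; lengths in m; the calibration is good to about 2 mm. A picture is of the moment at which its call begins: read the wrist's pose just before it. camera_model takes no time and is no camera call; for the wrist camera it gives the pose at the moment of the call.
- env.finish_job(): hands the job in; it is judged then, once.
The state is a dict: "t": time; "joints": joint angles; "qvel": joint speeds; "joint_efforts": joint torques, N m; "ee_pos": TCP position; "tool_rot": TCP orientation; "force": force on the tool from outside, world axes, zero at the start; "wrist_torque": the same for the moment, N m; "grip_width": finger opening in m; "gripper_force": force on a finger pad.
Only numpy, scipy, OpenCV 4.12 (cv2) and the standard library are available. Lean on these libraries where they do the work, as an engineer would, in place of code of your own. Each camera call takes 0.05 s, during which the arm holds its last target. There are 200 camera calls.

TASK

Turn the pipette carousel by its top knob until its one empty hanger faces the front, over the tongue of the base. Then take the pipette from its parking block, set its collar gently on the hanger's sprung rails, slide it in under the hood until the neck is fully home at the end of the slot, and let go, leaving it hanging upright at the front. The hanger's height is not known exactly, so feel for it and never force the pipette (a few newtons are enough); leave the other things on the bench where they are.

Things in the scene. Friction and masses are not known exactly. Their poses are not given: they have to be found in the camera images.
- stand: Fixed base of the pipette carousel: white disc 220 mm across, 12 mm high; origin on the turning axis at bench level. Above it turns a crown with five like hangers 72 degrees apart: four hold pipettes that are part of it (88 mm from the axis, tops at 253 mm), one is empty. The crown's height is set by hand and NOT measured: hangers, hung pipettes and disc stand 0 to 32 mm above the heights given, each time anew.
- front (a point): Middle of the outer edge of the tongue (50 mm wide) on the base, 142 mm from the turning axis, 10 mm above the bench: it marks the front, which faces roughly to the robot.
- knob (a point): Top of the turning knob, on the turning axis, 258 mm above the bench (this is true: the knob sits on the shaft, not on the crown). Round, black, 36 mm across, 36 mm tall, can be gripped from above at any yaw. Below it the crown's top disc (150 mm across) lies 36 to 4 mm under the knob's lower edge, as the crown is set.
- turntable (a joint): Turn of the crown, rad, counterclockwise seen from above; 0 when the empty hanger points exactly to the front. Starts at +0.5 to +1.45, so turn it clockwise; it stays where it is left (drag about 0.1 N m: a sideways push of 1 N on the hanger turns it).
- free_place (a point): Home point of the empty hanger: where the collar's underside centre ends, but for height. Turns with the crown, 88 mm from its axis, 165 mm above the bench; the real rail tops are 0 to 32 mm higher (not measured). -x points outwards along the slot, z up. Hanger: two flat rails 6 mm thick, slot 17 mm wide between, open outwards; its inner end stops the neck (14 mm) just here.
- set_down (a point): Point 27 mm outwards of the home point, same height (real rails 0 to 32 mm higher). With its axis within 4 mm of here the collar can be set on the rails, clear of the hood; then slide it 27 mm in. Rails go 7 mm farther out, then flare 12 mm. The hanger is sprung: gives 1.2 N per mm down for 5 mm, then is hard. Hood: 3 mm thick, 8 mm above the rails, slot 29 mm wide. Over the hood there is no way home.
- pipette: The loose white pipette, 218 mm long, about 120 g, standing upright in the parking block; round, so its yaw does not matter. Origin on its axis at the underside of its grey collar, z up along it. Collar 40 mm across, 5 mm thick; below it the neck, 14 mm across for 80 mm, then the tip 10 mm across, ending 130 mm below the origin; above it the handle, 22 mm across, from 5 to 65 mm above the origin, then a thin plunger with a 16 mm button up to 88 mm.
- pipette_grip (a point): Point on the pipette's axis, 45 mm above the collar's underside, where the handle is well gripped from above (34 mm above the top of the hood when hung).
- block: Parking block, fixed, grey, 60 x 60 x 40 mm, origin at the centre of its underside. The pipette's tip stands 34 mm deep in its hole (11.5 mm across): lift the pipette straight up 40 mm or more to free it.
- dish: Bystander: closed glass dish, 90 mm across, 15 mm high. Origin: centre of its underside. Leave it alone.
- tip_box: Bystander: grey tip box with a clear lid, 122 x 87 x 50 mm. Origin: centre of its underside. Leave it alone.
- beaker: Bystander: glass beaker, 70 mm across, 95 mm high. Origin: centre of its underside. Leave it alone.
- reagent: Bystander: amber bottle, 66 mm across, 140 mm high. Origin: centre of its underside. Leave it alone.
- flask: Bystander: conical glass flask, 84 mm across the foot, 122 mm high. Origin: centre of its underside. Leave it alone.
- tube_rack: Bystander: white tube rack, 60 x 140 mm, 90 mm high with its tubes. Origin: centre of its underside. Leave it alone.
- meter: Bystander: black hand-held meter lying flat, 150 x 80 x 41 mm. Origin: centre of its underside. Leave it alone.
Not all that is in view belongs to the job. Of the things that look like the pipette, the smallest one is meant.

How it is judged:
By the outcome, as a careful person would: the job done as asked, in the order asked, and still so for the second after the job is handed in, with the robot touching nothing.
It also fails if it takes over 58 s, if anything falls off the work surface, if the arm or the gripper's body presses on something with over 40 N, if the wrist force passes 120 N, or if a joint passes its speed limit or range.

## Working session

There is one attempt and no reset: what is moved stays moved. The work goes in short steps, Python scripts to look and compute and a shell command to move; the robot and the scene stay as the last step left them, time stands still between calls to the robot, and variables do not carry over. Pictures are saved under pics/ and viewed, at most 10 in all, crops included, and the job is handed in when it is done.

```bash
ls; mkdir -p pics; cat > h.py <<'E'
import numpy as np, cv2
from workcell import env
def K(m):
    f=210/np.tan(np.radians(m["fov_y"])/2)
    return np.array([[f,0,m["cx"]],[0,f,m["cy"]],[0,0,1.]]),np.array(m["dist"],float)
def ray(m,uv):
    k,d=K(m); p=cv2.undistortPoints(np.array(uv,float).reshape(-1,1,2),k,d).reshape(-1,2)
    c=np.c_[p[:,0],-p[:,1],-np.ones(len(p))]
    return np.array(m["origin"]),c@np.array(m["rotation"]).reshape(3,3).T
def onplane(m,uv,z):
    o,r=ray(m,uv); return o+r*((z-o[2])/r[:,2])[:,None]
def cloud(m,depth):
    v,u=np.mgrid[:420,:560]; o,r=ray(m,np.c_[u.ravel(),v.ravel()])
    return (o+r*depth.ravel()[:,None]).reshape(420,560,3)
def proj(m,P):
    k,d=K(m); c=(np.atleast_2d(P)-m["origin"])@np.array(m["rotation"]).reshape(3,3)
    return cv2.projectPoints((c*[1,-1,-1]).reshape(-1,1,3),np.zeros(3),np.zeros(3),k,d)[0].reshape(-1,2)
def snap(n,name):
    m=env.camera_model(n); p,d=env.read_camera(n); cv2.imwrite(f"pics/{name}.png",p[:,:,::-1]); np.savez(f"pics/{name}.npz",p=p,d=d); return m,p,d
E
python3 - <<'E'
from h import *
for n in("top","side"):
    m,p,d=snap(n,n+"0"); print(n,{k:np.round(v,3).tolist() for k,v in m.items()}, (d>0).mean(), d[d>0].min(),d.max())
a=cv2.imread("pics/top0.png");b=cv2.imread("pics/side0.png")
s=env.state();print(s["ee_pos"],s["tool_rot"],s["t"],s["force"])
E
```

```text
pics
top {'fov_y': 56.69, 'cx': 277.525, 'cy': 209.471, 'dist': [-0.048, 0.0, 0.0, 0.0, 0.0], 'origin': [0.397, -0.02, 1.425], 'rotation': [0.025, -0.031, -0.698, 0.715]} 0.9958418367346938 0.7037706 2.3051078
side {'fov_y': 45.938, 'cx': 286.97, 'cy': 205.004, 'dist': [-0.139, 0.0, 0.0, 0.0, 0.0], 'origin': [0.442, 0.913, 0.966], 'rotation': [-0.012, 0.42, 0.907, -0.038]} 0.9960544217687075 0.8661671 3.5542316
[ 0.22958015 -0.49954478  0.21594585] [ 9.76894303e-01  2.13722360e-01 -8.81265367e-05 -5.15881113e-04] 0.1 [0.21140661 0.60218067 0.1677027 ]
```

```bash
sed -i 's/np.array(m\["rotation"\]).reshape(3,3)/R.from_quat(m["rotation"]).as_matrix()/g; 1a from scipy.spatial.transform import Rotation as R' h.py; cat h.py | head -5
```

```text
import numpy as np, cv2
from scipy.spatial.transform import Rotation as R
from workcell import env
def K(m):
    f=210/np.tan(np.radians(m["fov_y"])/2)
```

View pics/top0.png

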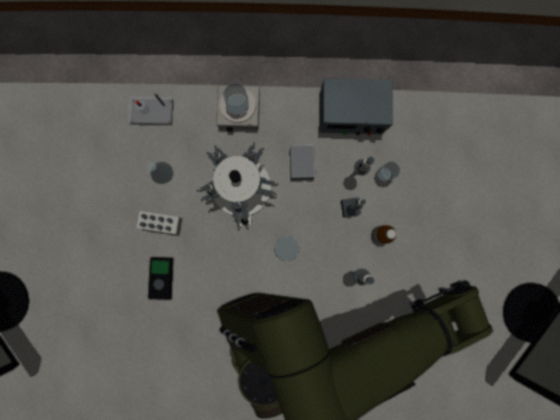

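View pics/side0.png

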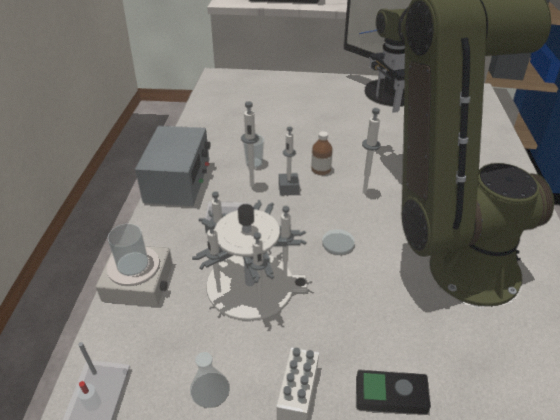

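```bash
python3 - <<'E'
from h import *
C={}
for n in("top","side"):
    m=env.camera_model(n); z=np.load(f"pics/{n}0.npz"); C[n]=cloud(m,z["d"]),z["p"]
    c,p=C[n]
    # each of three candidates + things
    for nm,uv in dict(top=dict(A=(362,166),B=(352,206),Cc=(365,278),knob=(235,177),tongue=(246,222),disc=(237,190)),side=dict(A=(248,106),B=(290,130),Cc=(375,115),knob=(246,213),tongue=(300,283),disc=(250,232),blk=(284,185)))[n].items():
        print(n,nm,c[uv[1],uv[0]].round(3),p[uv[1],uv[0]])
# merged cloud near block pipette
    mB=(abs(c[...,0]-.5)<2)
# knob top, crown disc from cloud
c,p=C["top"]; 
for n in C:
    c,p=C[n]
    kn=c[c.shape[0]*0+177,235] if n=="top" else c[213,246]
    near=(np.hypot(c[...,0]-kn[0],c[...,1]-kn[1])<.03)&(p.max(2)<45)&(c[...,2]>.23)
    print(n,"knob",c[near].mean(0).round(4),c[near].max(0).round(3),near.sum())
    ti=(c[...,2]>.003)&(c[...,2]<.03)&(np.hypot(c[...,0]-kn[0],c[...,1]-kn[1])<.16)
    q=c[ti]; r=np.hypot(*(q-kn)[:,:2].T); print("tongue",q[r>.117].mean(0).round(4), (r>.117).sum())
    hang=(c[...,2]>.15)&(c[...,2]<.30)&(np.hypot(c[...,0]-kn[0],c[...,1]-kn[1])<.15)
    q=c[hang]-kn; r=np.hypot(*q[:,:2].T);a=np.degrees(np.arctan2(q[:,1],q[:,0]));s=(r>.08)&(r<.13)
    h,_=np.histogram(a[s],np.arange(-180,181,10)); print(h)
    d=(r<.07)&(r>.03); print("disc z",np.median(q[d][:,2]+kn[2]))
    # block pipette cloud
    bp=(abs(c[...,2]-.15)<.15)&(c[...,2]>.02)
for n,uv in (("top",(352,206)),("side",(289,150))): pass
E
python3 - <<'E'
import cv2,numpy as np
b=cv2.imread("pics/side0.png");a=cv2.imread("pics/top0.png")
x=cv2.resize(b[170:310,180:320],(560,560),interpolation=3)
y=cv2.resize(b[90:200,250:310],None,fx=4,fy=4)[:440]
o=np.zeros((560,800,3),np.uint8);o[:,:560]=x;o[:440,560:800]=y
cv2.imwrite("pics/crop1.png",o)
E
```

```text
top A [ 0.633 -0.288  0.237] [42 42 41]
top B [ 0.517 -0.279  0.134] [41 44 45]
top Cc [ 0.291 -0.294  0.261] [104 104  99]
top knob [0.585 0.102 0.256] [13 15 18]
top tongue [0.461 0.083 0.01 ] [15 14 15]
top disc [0.554 0.101 0.193] [149 149 143]
side A [ 0.639 -0.29   0.293] [77 77 76]
side B [ 0.521 -0.29   0.222] [85 85 84]
side Cc [ 0.287 -0.299  0.28 ] [84 85 85]
side knob [0.586 0.118 0.26 ] [62 61 58]
side tongue [0.464 0.094 0.015] [57 56 52]
side disc [0.581 0.109 0.195] [117 117 114]
side blk [ 0.535 -0.269  0.039] [90 92 91]
top knob [0.5875 0.1036 0.2572] [0.603 0.117 0.263] 94
tongue [0.5546 0.0981 0.0056] 592
[55 64  4  0  0  0 21 45 38 31  0  0  0 13 91 54 31  2  0  1 16 66 77 34
  0  0  0 19 43 92 33  0  0  0  4 59]
disc z 0.19450972357250496<stdin>:17: RuntimeWarning: Mean of empty slice.
  ret = um.true_divide(
Traceback (most recent call last):
ValueError: zero-size array to reduction operation maximum which has no identity
```

View pics/crop1.png

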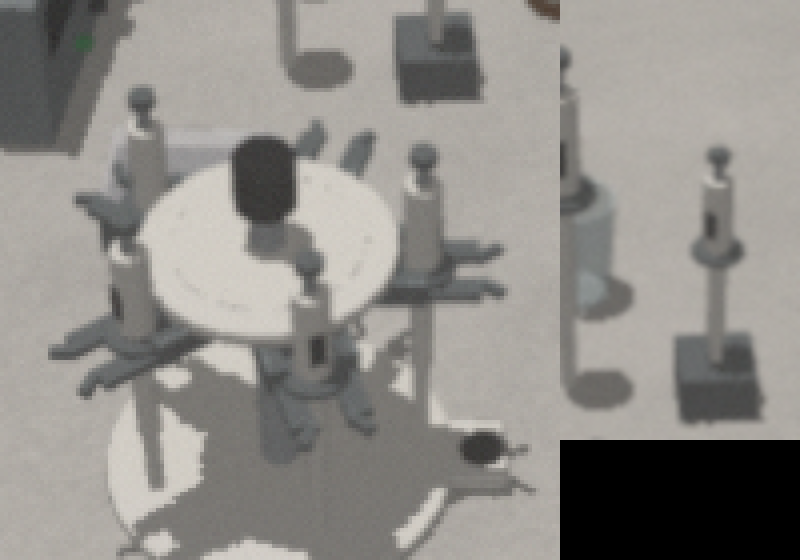

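```bash
python3 - <<'E'
from h import *
for n in("top","side"):
    m=env.camera_model(n); z=np.load(f"pics/{n}0.npz"); c=cloud(m,z["d"]);p=z["p"]
    v,u=np.mgrid[:420,:560]
    def win(u0,u1,v0,v1): return (u>u0)&(u<u1)&(v>v0)&(v<v1)
    w=win(225,245,165,190) if n=="top" else win(230,262,200,226)
    k=w&(p.max(2)<75)&(c[...,2]>.225); q=c[k]; t=q[q[:,2]>.252]
    print(n,"knob n",len(q),q.mean(0).round(4),"top n",len(t),t.mean(0).round(4) if len(t) else "", (t.max(0)+t.min(0))/2 if len(t) else '')
    kn=np.array([.587,.103])
    rr=np.hypot(c[...,0]-kn[0],c[...,1]-kn[1])
    t=(c[...,2]>.004)&(c[...,2]<.022)&(rr>.116)&(rr<.15)&(p.min(2)>(0))&(c[...,0]<.5)
    q=c[t];print("tongue",len(q),np.r_[q.min(0),q.max(0),np.median(q,0)].round(3))
    if n=="top": q=c[(c[...,2]>.215)&(rr>.06)&(rr<.115)]
    else: q=c[(c[...,2]>.205+.0)&(rr>.06)&(rr<.115)]
    a=np.arctan2(q[:,1]-kn[1],q[:,0]-kn[0]);print("n hung",len(q),"phase5",np.degrees(np.angle(np.exp(5j*a).mean()))/5, np.histogram(np.degrees(a),np.arange(-180,181,24))[0],"top z",np.sort(q[:,2])[-6:].round(3))
    d=(rr<.065)&(rr>.03)&(c[...,2]>.18)&(c[...,2]<.225);print("disc z",np.median(c[d][:,2]))
    if n=="top": mk=win(335,372,190,220)
    else: mk=win(270,305,120,200)
    for lo,hi in((.02,.045),(.12,.14),(.14,.2),(.2,.23)):
        q=c[mk&(c[...,2]>lo)&(c[...,2]<hi)]; print(lo,len(q),(q.mean(0).round(4),q.min(0).round(3),q.max(0).round(3)) if len(q) else '')
E
```

```text
top knob n 116 [0.5883 0.1034 0.2561] top n 102 [0.5895 0.1043 0.2586] [0.59004462 0.10387717 0.25789679]
tongue 160 [ 0.439 -0.015  0.004  0.5    0.215  0.017  0.464  0.094  0.008]
n hung 200 phase5 -30.191830462858682 [42  0  0  0  0  0 51  0  4 51  0  4 47  0  1] top z [0.264 0.264 0.264 0.264 0.266 0.266]
disc z 0.19456444909289572
0.02 203 (array([ 0.5201, -0.2869,  0.0391]), array([ 0.49 , -0.33 ,  0.021]), array([ 0.558, -0.261,  0.045]))
0.12 16 (array([ 0.5217, -0.292 ,  0.1375]), array([ 0.507, -0.309,  0.134]), array([ 0.544, -0.279,  0.14 ]))
0.14 81 (array([ 0.5225, -0.2892,  0.1585]), array([ 0.507, -0.314,  0.14 ]), array([ 0.544, -0.276,  0.2  ]))
0.2 31 (array([ 0.5241, -0.2943,  0.2171]), array([ 0.514, -0.303,  0.2  ]), array([ 0.534, -0.287,  0.228]))
side knob n 253 [0.5888 0.1111 0.2496] top n 133 [0.5891 0.1067 0.2583] [0.58934189 0.10497151 0.25714385]
tongue 215 [0.439 0.005 0.004 0.499 0.221 0.018 0.462 0.089 0.01 ]
n hung 790 phase5 -30.562783064516708 [148   0   0   0   0   1 179   0   5 211   0  38 165   0  43] top z [0.264 0.264 0.264 0.264 0.265 0.265]
disc z 0.19578383763781249
0.02 314 (array([ 0.5244, -0.2865,  0.0369]), array([ 0.492, -0.332,  0.02 ]), array([ 0.558, -0.257,  0.044]))
0.12 23 (array([ 0.522 , -0.2913,  0.131 ]), array([ 0.506, -0.301,  0.12 ]), array([ 0.544, -0.28 ,  0.14 ]))
0.14 178 (array([ 0.525 , -0.289 ,  0.1644]), array([ 0.506, -0.311,  0.14 ]), array([ 0.544, -0.273,  0.2  ]))
0.2 53 (array([ 0.5243, -0.2942,  0.2121]), array([ 0.515, -0.305,  0.2  ]), array([ 0.535, -0.281,  0.227]))
```

```bash
cat >> h.py <<'E'
def d(x,y,z):
    s=env.state(); r=R.from_quat(s["tool_rot"]); e=np.array(s["ee_pos"]); X=r.as_matrix()[:,0]
    print("tool delta",r.inv().apply(np.array([x,y,z])-e).round(4),"yaw",np.degrees(np.arctan2(X[1],X[0])).round(2),"t",round(s["t"],2),"ee",e.round(4),"F",np.round(s["force"],2),"w",round(s["grip_width"],4))
E
python3 -c "
from h import *
d(.589,.104,.38)"
python3 -m creep '{"xyz":[[0,0,-0.05],[0,0,-0.1],[0,0,-0.15],[0.02,-0.04,-0.16],[0.04,-0.08,-0.164]],"angular":[[0,0,-8],[0,0,-16],[0,0,-24],[0,0,-32],[0,0,-40]],"hand":[0.094,0.07,0.06,0.06,0.06]}' 10
python3 -c "
from h import *
d(.589,.104,.38)"
```

```text
tool delta [ 0.5786 -0.3985 -0.1636] yaw 24.68 t 0.1 ee [ 0.2296 -0.4995  0.2159] F [0.21 0.6  0.17] w 0.0939
t: 0.6
ee_pos: [0.2326, -0.4099, 0.3815]
tool_rot: [0.844, 0.537, -0.0, 0.001]
force: [1.0, -0.2, 0.3]
grip_width: 0.0658
gripper_force: 0.0
tool delta [0.6164 0.1054 0.001 ] yaw 64.95 t 0.6 ee [ 0.2326 -0.4099  0.3815] F [ 1.02 -0.23  0.29] w 0.0658
```

```bash

python3 -m creep '{"xyz":[[0.049,0.008,0],[0.098,0.016,0],[0.147,0.024,0],[0.196,0.033,0],[0.245,0.042,0]],"angular":[[0,0,-3],[0,0,-6],[0,0,-9],[0,0,-12],[0,0,-12]],"hand":[0.06,0.06,0.06,0.06,0.06]}'
python3 -c "
from h import *
d(.589,.104,.38)"
```

```text
t: 1.1
ee_pos: [0.3759, -0.2049, 0.3804]
tool_rot: [0.784, 0.621, 0.0, 0.0]
force: [0.1, -0.3, 0.4]
grip_width: 0.0601
gripper_force: 0.0
tool delta [0.3495 0.1367 0.0004] yaw 76.77 t 1.1 ee [ 0.3759 -0.2049  0.3804] F [ 0.09 -0.34  0.41] w 0.0601
```

```bash

python3 -m creep '{"xyz":[[0.046,0.018,0],[0.092,0.036,0],[0.138,0.054,0],[0.184,0.072,0],[0.23,0.09,0]],"angular":[[0,0,0],[0,0,0],[0,0,0],[0,0,0],[0,0,0]],"hand":[0.06,0.06,0.06,0.06,0.06]}'
python3 -m creep '{"xyz":[[0.046,0.018,0],[0.092,0.036,0],[0.12,0.047,0],[0.12,0.047,0]],"angular":[[0,0,0],[0,0,0],[0,0,0],[0,0,0]],"hand":[0.06,0.06,0.06,0.06]}'
python3 - <<'E'
from h import *
d(.589,.104,.38)
m,p,z=snap("wrist","w1"); c=cloud(m,z)
k=(c[...,2]>.25)&(p.max(2)<80)&(np.hypot(c[...,0]-.589,c[...,1]-.104)<.035); q=c[k];print(m["origin"],len(q),q.mean(0),(q.max(0)+q.min(0))/2)
E
```

```text
t: 1.6
ee_pos: [0.5166, -0.0017, 0.3803]
tool_rot: [0.784, 0.62, -0.0, -0.0]
force: [-0.4, -0.4, 0.3]
grip_width: 0.06
gripper_force: 0.0
t: 2.0
ee_pos: [0.5903, 0.1051, 0.3784]
tool_rot: [0.783, 0.622, -0.001, -0.001]
force: [-0.5, -1.2, -0.8]
grip_width: 0.0601
gripper_force: 0.0
tool delta [-0.0014 -0.001  -0.0016] yaw 76.87 t 2.0 ee [0.5903 0.1051 0.3784] F [-0.48 -1.17 -0.8 ] w 0.0601
[0.6096318  0.18538075 0.54526798] 13388 [0.59121222 0.11984406 0.43686027] [0.59063977 0.1127076  0.36761914]
```

View pics/w1.png

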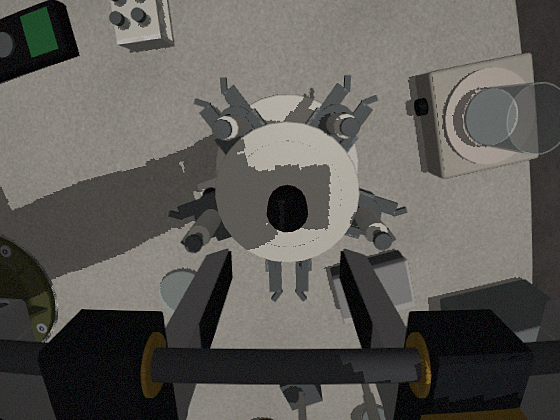

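```bash
cat > meas.py <<'E'
from h import *
import sys
def knob(c,p):
    k=(c[...,2]>.25)&(c[...,2]<.266)&(p.max(2)<90)&(np.hypot(c[...,0]-.589,c[...,1]-.104)<.03); q=c[k]
    return (q.max(0)+q.min(0))/2,np.median(q,0),len(q)
def hanger(c,ctr,a0):
    P=c-np.array([*ctr,0]); a=np.radians(a0)
    X=P[...,0]*np.cos(a)+P[...,1]*np.sin(a); Y=-P[...,0]*np.sin(a)+P[...,1]*np.cos(a)
    s=(X>.085)&(X<.12)&(abs(Y)<.03)&(c[...,2]>.15)&(c[...,2]<.2)
    x,y=X[s],Y[s]; L=y>0
    # centre of slot from inner edges, binned along x
    out=[]
    for b in np.arange(.085,.12,.005):
        i=(x>=b)&(x<b+.005)
        if (i&L).sum()>4 and (i&~L).sum()>4: out.append((b+.0025,(np.percentile(y[i&L],5)+np.percentile(y[i&~L],95))/2))
    out=np.array(out); return out.round(4).tolist(), a0+np.degrees(np.mean(out[:,1]/out[:,0])), np.percentile(c[s][:,2],[20,50,80]).round(4),s.sum()
E
python3 - <<'E'
from meas import *
m=env.camera_model("wrist"); z=np.load("pics/w1.npz"); c=cloud(m,z["d"])
print(knob(c,z["p"])); print(hanger(c,(.589,.104),-102.5)); d(.589,.104,.235)
rr=np.hypot(c[...,0]-.589,c[...,1]-.104)
# front tongue in side: white/any pixels r .125-.142
for n in("side","top"):
    cs=cloud(env.camera_model(n),np.load(f"pics/{n}0.npz")["d"]); dx=cs[...,:2]-[.589,.104]; r=np.hypot(*np.moveaxis(dx,2,0)); a=np.degrees(np.arctan2(dx[...,1],dx[...,0]))%360
    s=(r>.12)&(r<.14)&(cs[...,2]>.0055)&(cs[...,2]<.025)&(abs(a-185)<25); q=a[s]; print(n,s.sum(),np.percentile(q,[3,50,97]))
E
```

```text
(array([0.59059866, 0.10313574, 0.25472874]), array([0.59072826, 0.10420752, 0.25702213]), 1324)
([[0.0875, 0.0022], [0.0925, 0.0019], [0.0975, 0.0019], [0.1025, 0.0024], [0.1075, 0.0022], [0.1125, 0.0023], [0.1175, 0.0022]], np.float64(-101.28051667521791), array([0.1705, 0.1712, 0.1722]), np.int64(648))
tool delta [ 0.0005 -0.0005  0.144 ] yaw 76.81 t 2.05 ee [0.5897 0.1035 0.379 ] F [-0.29 -0.42  0.24] w 0.0599
side 134 [176.58085161 186.09364514 199.09048401]
top 79 [173.40428206 186.00565151 198.74547136]
```

```bash

python3 -m creep '{"xyz":[[0,0,0.045],[0,0,0.09],[0,0,0.125],[0,0,0.144],[0,0,0.144]],"angular":[[0,0,0],[0,0,0],[0,0,0],[0,0,0],[0,0,0]],"hand":[0.06,0.06,0.06,0.06,0.045]}'
python3 -m creep '{"xyz":[[0,0,0],[0,0,0],[0,0,0],[0,0,0]],"angular":[[0,0,0],[0,0,0],[0,0,0],[0,0,0]],"hand":[0.03,0.03,0.03,0.03]}' 25
python3 -c "
from h import *
d(.589,.104,.235)"
```

```text
t: 2.55
ee_pos: [0.588, 0.101, 0.2341]
tool_rot: [0.785, 0.62, -0.002, -0.001]
force: [-0.5, 0.1, 0.0]
grip_width: 0.0551
gripper_force: 0.0
t: 2.95
ee_pos: [0.5903, 0.1018, 0.2383]
tool_rot: [0.784, 0.62, 0.002, 0.001]
force: [6.0, -2.6, 1.4]
grip_width: 0.0355
gripper_force: 25.0
tool delta [ 0.0019 -0.0018  0.0033] yaw 76.66 t 2.95 ee [0.5903 0.1018 0.2383] F [ 6.01 -2.62  1.36] w 0.0355
```

```bash

python3 -m creep '{"xyz":[[0,0.002,0],[0,0.002,0],[0,0.002,0],[0,0.002,0],[0,0.002,0]],"angular":[[0,0,8],[0,0,16],[0,0,24],[0,0,32],[0,0,40]],"hand":[0.03,0.03,0.03,0.03,0.03]}'
python3 -m creep '{"xyz":[[0,0,0],[0,0,0],[0,0,0],[0,0,0],[0,0,0]],"angular":[[0,0,8],[0,0,16],[0,0,24],[0,0,32],[0,0,32.5]],"hand":[0.03,0.03,0.03,0.03,0.03]}'
python3 - <<'E'
from meas import *
d(.59,.103,.235)
m,p,z=snap("top","top1");c=cloud(m,z);rr=np.hypot(c[...,0]-.59,c[...,1]-.1035)
m2,p2,z2=snap("side","side1");c2=cloud(m2,z2)
for c in(c,c2):
    rr=np.hypot(c[...,0]-.59,c[...,1]-.1035)
    q=c[(c[...,2]>.21)&(c[...,2]<.267)&(rr>.07)&(rr<.11)];a=np.arctan2(q[:,1]-.1035,q[:,0]-.59);print(len(q),np.degrees(np.angle(np.exp(5j*a).mean()))/5,np.histogram(np.degrees(a),np.arange(-180,181,24))[0])
E
```

```text
t: 3.45
ee_pos: [0.5899, 0.1022, 0.2383]
tool_rot: [0.95, 0.312, -0.001, -0.001]
force: [-17.8, 2.6, 8.8]
grip_width: 0.0355
gripper_force: 25.0
t: 3.95
ee_pos: [0.5898, 0.1028, 0.2382]
tool_rot: [0.999, 0.034, -0.001, -0.001]
force: [-18.7, 6.3, 9.5]
grip_width: 0.036
gripper_force: 25.0
tool delta [ 0.0002 -0.0001  0.0032] yaw 3.95 t 3.95 ee [0.5898 0.1028 0.2382] F [-18.66   6.3    9.49] w 0.036
78 -32.906791801191275 [ 0  0  6 35  0  4 31  0  0  0  0  0  2  0  0]
655 -30.54982529321892 [  0   0  19  73   0   4 159   0   6 199   0  17 178   0   0]
```

```bash

python3 -m creep '{"xyz":[[0,0,0],[0,0,0],[0,0,0],[0,0,-0.04],[0,0,-0.09]],"angular":[[0,0,0],[0,0,0],[0,0,0],[0,0,0],[0,0,0]],"hand":[0.06,0.06,0.06,0.06,0.06]}'
python3 -m creep '{"xyz":[[-0.02,0,-0.04],[-0.06,0,-0.06],[-0.11,0,-0.06],[-0.15,0,-0.06],[-0.15,0,-0.06]],"angular":[[0,0,0],[0,0,0],[0,0,0],[0,0,0],[0,0,0]],"hand":[0.06,0.06,0.06,0.06,0.06]}'
python3 - <<'E'
from meas import *
d(.524,-.292,.38)
m,p,z=snap("wrist","w2"); c=cloud(m,z); np.savez("pics/w2c.npz",c=c,p=p)
print(knob(c,p)); print(hanger(c,(.590,.1035),-174.5))
dx=c[...,:2]-[.59,.1035]; r=np.hypot(*np.moveaxis(dx,2,0)); a=np.degrees(np.arctan2(dx[...,1],dx[...,0]))%360
s=(r>.12)&(r<.14)&(c[...,2]>.005)&(c[...,2]<.025)&(abs(a-185)<25); print(s.sum(),np.percentile(a[s],[2,50,98]))
E
```

```text
t: 4.55
ee_pos: [0.5907, 0.1015, 0.326]
tool_rot: [0.999, 0.036, -0.002, 0.0]
force: [-0.1, 0.3, 0.3]
grip_width: 0.0599
gripper_force: 0.0
t: 5.05
ee_pos: [0.4386, 0.0906, 0.3882]
tool_rot: [0.999, 0.037, 0.002, -0.0]
force: [0.9, 0.2, 0.5]
grip_width: 0.0598
gripper_force: 0.0
tool delta [0.0571 0.3878 0.0083] yaw 4.2 t 5.05 ee [0.4386 0.0906 0.3882] F [0.88 0.16 0.47] w 0.0598
(array([0.58982459, 0.10428889, 0.2546321 ]), array([0.58995428, 0.10431889, 0.25655095]), 1657)
([[0.0875, -0.0016], [0.0925, -0.002], [0.0975, -0.002], [0.1025, -0.0021], [0.1075, -0.0022], [0.1125, -0.0023], [0.1175, -0.0021]], np.float64(-175.63258726378257), array([0.1699, 0.1706, 0.1714]), np.int64(870))
204 [179.01541976 184.54631816 189.42757342]
```

View pics/w2.png

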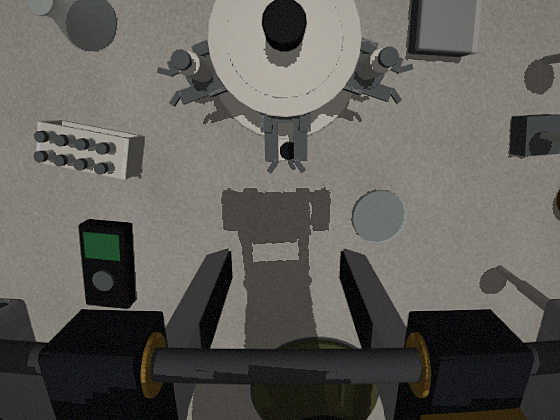

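```bash
python3 - <<'E'
from h import *
c=np.load("pics/w2c.npz")["c"];p=np.load("pics/w2c.npz")["p"]
s=p[140:162,278:298].max(2)<40; v,u=np.nonzero(s); q=c[140:162,278:298][s]; q=q[q[:,2]<.03];print(len(q),q.mean(0), np.degrees(np.arctan2(q[:,1].mean()-.1042,q[:,0].mean()-.59))%360)
E
python3 -m creep '{"xyz":[[0.01,0.045,0],[0.02,0.09,0],[0.03,0.14,0],[0.035,0.19,0],[0.04,0.24,0]],"angular":[[0,0,0],[0,0,0],[0,0,0],[0,0,0],[0,0,0]],"hand":[0.06,0.06,0.06,0.06,0.06]}'
python3 -m creep '{"xyz":[[0.004,0.049,0],[0.01,0.098,0],[0.017,0.147,0],[0.017,0.147,0]],"angular":[[0,0,0],[0,0,0],[0,0,0],[0,0,0]],"hand":[0.06,0.06,0.06,0.06]}'
python3 - <<'E'
from meas import *
d(.524,-.292,.38)
m,p,z=snap("wrist","w3"); c=cloud(m,z)
for x0,y0 in((.524,-.292),):
  for lo,hi in((.03,.045),(.13,.147),(.15,.205),(.205,.235)):
    s=(np.hypot(c[...,0]-x0,c[...,1]-y0)<.035)&(c[...,2]>lo)&(c[...,2]<hi); q=c[s]; print(lo,len(q),((q.max(0)+q.min(0))/2).round(4),np.median(q,0).round(4),(np.ptp(q,0)).round(3))
E
```

```text
206 [0.46452183 0.09166901 0.00948504] 185.70298536293228
t: 5.6
ee_pos: [0.4997, -0.1468, 0.3859]
tool_rot: [0.999, 0.036, -0.0, -0.0]
force: [0.4, 0.2, -0.5]
grip_width: 0.0602
gripper_force: 0.0
t: 6.0
ee_pos: [0.527, -0.2951, 0.3829]
tool_rot: [0.999, 0.034, -0.002, -0.001]
force: [0.1, -0.3, -1.0]
grip_width: 0.0598
gripper_force: 0.0
tool delta [-0.0028 -0.0033  0.0029] yaw 3.9 t 6.0 ee [ 0.527  -0.2951  0.3829] F [ 0.11 -0.32 -0.95] w 0.0598
0.03 922 [ 0.5254 -0.2948  0.0356] [ 0.5367 -0.2916  0.0386] [0.063 0.063 0.011]
0.13 450 [ 0.5271 -0.2956  0.1413] [ 0.533  -0.2949  0.1396] [0.035 0.04  0.011]
0.15 329 [ 0.5275 -0.2951  0.176 ] [ 0.532  -0.2943  0.1964] [0.017 0.023 0.052]
0.205 222 [ 0.5251 -0.2958  0.2206] [ 0.5255 -0.2956  0.2224] [0.015 0.016 0.009]
```

```bash

python3 -m creep '{"xyz":[[-0.001,0,0.05],[-0.001,0,0.1],[-0.001,0,0.15],[-0.001,0,0.19],[-0.001,0,0.21]],"angular":[[0,0,0],[0,0,0],[0,0,0],[0,0,0],[0,0,0]],"hand":[0.06,0.06,0.06,0.06,0.06]}' 10
python3 -m creep '{"xyz":[[0,0,0],[0,0,0],[0,0,0],[0,0,0],[0,0,0]],"angular":[[0,0,0],[0,0,0],[0,0,0],[0,0,0],[0,0,0]],"hand":[0.04,0.015,0.015,0.015,0.015]}' 10
python3 -m creep '{"xyz":[[0,0,0],[0,0,0],[0,0,0]],"angular":[[0,0,0],[0,0,0],[0,0,0]],"hand":[0.015,0.015,0.015]}' 15
python3 -c "
from h import *
d(.526,-.295,.173)"
```

```text
t: 6.55
ee_pos: [0.5249, -0.2881, 0.1727]
tool_rot: [0.999, 0.037, -0.002, -0.001]
force: [0.2, 0.8, -0.3]
grip_width: 0.0599
gripper_force: 0.0
t: 7.05
ee_pos: [0.5257, -0.2898, 0.1774]
tool_rot: [0.999, 0.037, 0.001, 0.0]
force: [-0.6, -0.2, 0.2]
grip_width: 0.0233
gripper_force: 0.1
t: 7.35
ee_pos: [0.5257, -0.29, 0.1772]
tool_rot: [0.999, 0.036, 0.001, 0.001]
force: [-0.0, -2.3, 6.3]
grip_width: 0.0227
gripper_force: 15.0
tool delta [-0.0001  0.005   0.0042] yaw 4.18 t 7.35 ee [ 0.5257 -0.29    0.1772] F [-0.01 -2.29  6.27] w 0.0227
```

```bash

python3 -m creep '{"xyz":[[0,0,-0.01],[0,0,-0.025],[0,0,-0.04],[0,0,-0.055],[0,0,-0.055]],"angular":[[0,0,0],[0,0,0],[0,0,0],[0,0,0],[0,0,0]],"hand":[0.015,0.015,0.015,0.015,0.015]}' 15
python3 -c "
from h import *
d(.426,.091,.231)"
```

```text
t: 7.85
ee_pos: [0.5259, -0.2897, 0.2336]
tool_rot: [0.999, 0.037, 0.001, 0.001]
force: [-0.4, -0.6, -1.0]
grip_width: 0.0218
gripper_force: 15.0
tool delta [-0.0718 -0.3869  0.002 ] yaw 4.19 t 7.85 ee [ 0.5259 -0.2897  0.2336] F [-0.4  -0.56 -0.97] w 0.0218
```

```bash

python3 -m creep '{"xyz":[[-0.01,-0.02,0],[-0.022,-0.06,0],[-0.034,-0.1,0],[-0.046,-0.14,0],[-0.054,-0.18,0]],"angular":[[0,0,0],[0,0,0],[0,0,0],[0,0,0],[0,0,0]],"hand":[0.015,0.015,0.015,0.015,0.015]}' 15
python3 -m creep '{"xyz":[[-0.008,-0.04,0],[-0.014,-0.08,0],[-0.018,-0.12,0],[-0.018,-0.16,0],[-0.018,-0.19,0]],"angular":[[0,0,0],[0,0,0],[0,0,0],[0,0,0],[0,0,0]],"hand":[0.015,0.015,0.015,0.015,0.015]}' 15
python3 -m creep '{"xyz":[[0,-0.014,0],[0,-0.017,0],[0,-0.017,0],[0,-0.017,0]],"angular":[[0,0,0],[0,0,0],[0,0,0],[0,0,0]],"hand":[0.015,0.015,0.015,0.015]}' 15
python3 - <<'E'
from meas import *
d(.426,.091,.231)
m,p,z=snap("wrist","w4"); c=cloud(m,z); np.savez("pics/w4c.npz",c=c,p=p)
e=np.array(env.state()["ee_pos"])
print(knob(c,p)); print(hanger(c,(.590,.1035),-174.9))
for lo,hi in((.145,.182),(.182,.205),(.205,.26),(.262,.29)):
    s=(np.hypot(c[...,0]-e[0],c[...,1]-e[1])<.03)&(c[...,2]>lo)&(c[...,2]<hi)&(np.arange(420)[:,None]<330); q=c[s]
    if len(q): print(lo,len(q),((q.max(0)+q.min(0))/2).round(4),np.median(q,0).round(4),np.ptp(q,0).round(3))
m,p,z=snap("side","side2")
cv2.imwrite("pics/c2.png",np.hstack([cv2.resize(cv2.imread("pics/w4.png"),(400,300)),cv2.resize(p[130:310,200:440,::-1],(400,300))]))
E
```

```text
t: 8.35
ee_pos: [0.4571, -0.1124, 0.2307]
tool_rot: [0.999, 0.036, -0.001, -0.0]
force: [0.5, 0.4, -0.7]
grip_width: 0.0217
gripper_force: 15.0
t: 8.85
ee_pos: [0.4257, 0.0762, 0.231]
tool_rot: [0.999, 0.037, -0.0, -0.0]
force: [0.6, -0.0, -0.5]
grip_width: 0.0216
gripper_force: 15.0
t: 9.25
ee_pos: [0.4254, 0.0904, 0.2312]
tool_rot: [0.999, 0.036, -0.0, 0.0]
force: [-0.4, -0.3, -1.4]
grip_width: 0.0216
gripper_force: 15.0
tool delta [ 0.0007 -0.0005  0.0002] yaw 4.15 t 9.25 ee [0.4254 0.0904 0.2312] F [-0.38 -0.32 -1.44] w 0.0216Traceback (most recent call last):
  File "<stdin>", line 5, in <module>
  File "meas.py", line 5, in knob
    return (q.max(0)+q.min(0))/2,np.median(q,0),len(q)
            ~~~~~^^^
    return umr_maximum(a, axis, None, out, keepdims, initial, where)
ValueError: zero-size array to reduction operation maximum which has no identity
```

```bash

python3 - <<'E'
from meas import *
z=np.load("pics/w4c.npz");c=z["c"];p=z["p"]
e=np.array(env.state()["ee_pos"])
try: print(hanger(c,(.590,.1035),-174.9))
except Exception as x: print(x)
for lo,hi in((.145,.182),(.182,.205),(.205,.26),(.262,.29)):
    s=(np.hypot(c[...,0]-e[0],c[...,1]-e[1])<.03)&(c[...,2]>lo)&(c[...,2]<hi)&(np.arange(420)[:,None]<330); q=c[s]
    if len(q): print("w",lo,len(q),((q.max(0)+q.min(0))/2).round(4),np.median(q,0).round(4),np.ptp(q,0).round(3))
m,p,z=snap("side","side2");c=cloud(m,z)
try: print(hanger(c,(.590,.1035),-174.9))
except Exception as x: print(x)
for lo,hi in((.07,.182),(.182,.205),):
    s=(np.hypot(c[...,0]-e[0],c[...,1]-e[1])<.03)&(c[...,2]>lo)&(c[...,2]<hi); q=c[s]
    if len(q): print("s",lo,len(q),((q.max(0)+q.min(0))/2).round(4),np.median(q,0).round(4),np.ptp(q,0).round(3))
cv2.imwrite("pics/c2.png",np.hstack([cv2.resize(cv2.imread("pics/w4.png"),(400,300)),cv2.resize(p[130:310,200:440,::-1],(400,300))]))
E
```

```text
([[0.0875, -0.001], [0.0925, -0.0011], [0.0975, -0.0012], [0.1025, -0.0013], [0.1075, -0.0013], [0.1125, -0.0011], [0.1175, -0.0011]], np.float64(-175.55422247288027), array([0.17  , 0.1706, 0.1714]), np.int64(2653))
w 0.145 7 [0.4306 0.0919 0.1467] [0.4306 0.0919 0.1469] [0.001 0.004 0.002]
w 0.182 1402 [0.4289 0.0921 0.1962] [0.4339 0.0922 0.1931] [0.029 0.039 0.018]
w 0.205 4371 [0.4271 0.0923 0.2326] [0.4333 0.0922 0.2456] [0.021 0.046 0.055]
w 0.262 3223 [0.4276 0.0923 0.276 ] [0.4338 0.0921 0.2756] [0.021 0.047 0.028]
([[0.0875, -0.003], [0.0925, 0.0013], [0.0975, 0.0009], [0.1025, 0.0007], [0.1075, 0.0018], [0.1125, 0.0006], [0.1175, 0.0021]], np.float64(-174.6123836197498), array([0.1713, 0.1736, 0.1752]), np.int64(209))
s 0.07 166 [0.4243 0.092  0.1245] [0.4245 0.0935 0.1327] [0.014 0.015 0.108]
s 0.182 136 [0.4239 0.0905 0.1978] [0.424  0.0977 0.1965] [0.037 0.04  0.014]
```

View pics/c2.png

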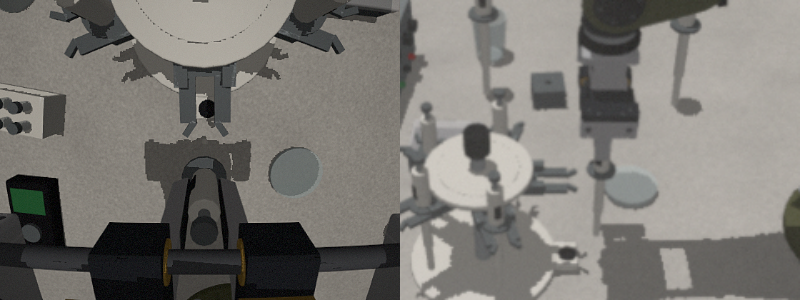

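```bash

python3 -c "
from h import *
d(.475,.0926,.231)"
python3 -m creep '{"xyz":[[0.01,0.001,0],[0.025,0.001,0],[0.04,0.001,0],[0.0495,0.001,0],[0.0495,0.001,0]],"angular":[[0,0,0],[0,0,0],[0,0,0],[0,0,0],[0,0,0]],"hand":[0.015,0.015,0.015,0.015,0.015]}' 15
python3 - <<'E'
from meas import *
d(.475,.0926,.231)
m,p,z=snap("wrist","w5"); c=cloud(m,z);e=np.array(env.state()["ee_pos"])
for lo,hi in((.182,.205),(.205,.26),(.262,.29)):
    s=(np.hypot(c[...,0]-e[0],c[...,1]-e[1])<.03)&(c[...,2]>lo)&(c[...,2]<hi)&(np.arange(420)[:,None]<330); q=c[s]
    if len(q): print("w",lo,len(q),((q.max(0)+q.min(0))/2).round(4),np.median(q,0).round(4),np.ptp(q,0).round(3))
try: print(hanger(c,(.590,.1035),-174.9))
except Exception as x: print(x)
E
```

```text
tool delta [0.0496 0.0013 0.0003] yaw 4.12 t 9.35 ee [0.4255 0.0903 0.2313] F [ 0.11  0.17 -1.73] w 0.0216
t: 9.85
ee_pos: [0.4757, 0.0934, 0.231]
tool_rot: [0.999, 0.036, -0.0, 0.0]
force: [-0.5, -0.3, -1.0]
grip_width: 0.0218
gripper_force: 15.0
tool delta [-0.0008  0.0008  0.    ] yaw 4.15 t 9.85 ee [0.4757 0.0934 0.231 ] F [-0.52 -0.27 -0.99] w 0.0218
w 0.182 1400 [0.4795 0.095  0.1961] [0.4842 0.0954 0.1929] [0.03  0.039 0.018]
w 0.205 4388 [0.4774 0.0954 0.2325] [0.4836 0.0952 0.2454] [0.02  0.046 0.055]
w 0.262 3200 [0.4774 0.0954 0.276 ] [0.4841 0.0952 0.2755] [0.021 0.047 0.028]
([[0.0875, -0.0011], [0.0925, -0.0012], [0.0975, -0.0003], [0.1025, -0.0001], [0.1075, -0.0004], [0.1125, -0.0015], [0.1175, -0.0014]], np.float64(-175.37643513861997), array([0.1704, 0.1813, 0.1929]), np.int64(2881))
```

```bash

python3 -m creep '{"xyz":[[0,0.001,0.004],[0,0.001,0.008],[0,0.001,0.011],[0,0.001,0.012],[0,0.001,0.012]],"angular":[[0,0,0],[0,0,0],[0,0,0],[0,0,0],[0,0,0]],"hand":[0.015,0.015,0.015,0.015,0.015]}' 15 | egrep 'pos|force:'
for i in 1; do python3 -m creep '{"xyz":[[0,0,0.001],[0,0,0.001]],"angular":[[0,0,0],[0,0,0]],"hand":[0.015,0.015]}' 15 | egrep 'pos|force:'; done
python3 -c "
from h import *
d(.475,.0926,.231)"
```

```text
ee_pos: [0.4748, 0.0927, 0.2194]
force: [0.1, -0.5, -0.1]
gripper_force: 15.0
ee_pos: [0.4749, 0.0927, 0.2184]
force: [-0.0, 0.0, -1.7]
gripper_force: 15.0
tool delta [ 0.0001  0.0001 -0.0126] yaw 4.18 t 10.6 ee [0.4749 0.0927 0.2184] F [-0.03  0.01 -1.68] w 0.0219
```

```bash

python3 -m creep '{"xyz":[[0,0,0.001],[0,0,0.001]],"angular":[[0,0,0],[0,0,0]],"hand":[0.015,0.015]}' | egrep 'pos|^force:'
python3 -m creep '{"xyz":[[0,0,0.001],[0,0,0.001]],"angular":[[0,0,0],[0,0,0]],"hand":[0.015,0.015]}' | egrep 'pos|^force:'
python3 -m creep '{"xyz":[[0,0,0.001],[0,0,0.001]],"angular":[[0,0,0],[0,0,0]],"hand":[0.015,0.015]}' | egrep 'pos|^force:'
```

```text
ee_pos: [0.4749, 0.0927, 0.2173]
force: [1.2, 0.4, -1.1]
ee_pos: [0.4749, 0.0927, 0.2163]
force: [-0.3, 0.6, -1.1]
ee_pos: [0.4749, 0.0927, 0.2153]
force: [-0.1, 0.2, -1.3]
```

```bash

python3 -m creep '{"xyz":[[0,0,0.001],[0,0,0.001]],"angular":[[0,0,0],[0,0,0]],"hand":[0.015,0.015]}' | egrep 'pos|^force:'
python3 -m creep '{"xyz":[[0,0,0],[0,0,0]],"angular":[[0,0,0],[0,0,0]],"hand":[0.015,0.015]}' | egrep 'pos|^force:'
```

```text
ee_pos: [0.4749, 0.0927, 0.2143]
force: [-0.3, -0.5, -1.0]
ee_pos: [0.4749, 0.0927, 0.2145]
force: [0.6, -0.7, -0.6]
```

```bash

python3 -m creep '{"xyz":[[0,0,0.001],[0,0,0.001]],"angular":[[0,0,0],[0,0,0]],"hand":[0.015,0.015]}' | egrep 'pos|^force:'
python3 -m creep '{"xyz":[[0,0,0.001],[0,0,0.001]],"angular":[[0,0,0],[0,0,0]],"hand":[0.015,0.015]}' | egrep 'pos|^force:'
python3 -m creep '{"xyz":[[0,0,0],[0,0,0]],"angular":[[0,0,0],[0,0,0]],"hand":[0.015,0.015]}' | egrep 'pos|^force:'
```

```text
ee_pos: [0.4749, 0.0927, 0.2134]
force: [0.7, -0.3, -1.1]
ee_pos: [0.475, 0.0927, 0.2124]
force: [-0.2, 0.2, 1.4]
ee_pos: [0.475, 0.0927, 0.2125]
force: [-0.0, -0.3, -0.8]
```

```bash

python3 -m creep '{"xyz":[[0,0,0.001],[0,0,0.001]],"angular":[[0,0,0],[0,0,0]],"hand":[0.015,0.015]}' | egrep 'pos|^force:'
python3 -m creep '{"xyz":[[0,0,0],[0,0,0]],"angular":[[0,0,0],[0,0,0]],"hand":[0.015,0.015]}' | egrep 'pos|^force:'
python3 -m creep '{"xyz":[[0,0,0],[0,0,0]],"angular":[[0,0,0],[0,0,0]],"hand":[0.015,0.015]}' | egrep 'pos|^force:'
```

```text
ee_pos: [0.475, 0.0927, 0.2114]
force: [0.6, -0.3, 1.0]
ee_pos: [0.475, 0.0927, 0.2115]
force: [0.1, -0.0, 1.9]
ee_pos: [0.475, 0.0927, 0.2115]
force: [0.6, 0.7, 1.3]
```

```bash

python3 -m creep '{"xyz":[[0.003,0,-0.0005],[0.006,0,-0.0005],[0.009,-0.0002,-0.0005],[0.012,-0.0002,-0.0005],[0.012,-0.0002,-0.0005]],"angular":[[0,0,0],[0,0,0],[0,0,0],[0,0,0],[0,0,0]],"hand":[0.015,0.015,0.015,0.015,0.015]}' | egrep 'pos|^force:'
python3 -m creep '{"xyz":[[0,0,0],[0,0,0]],"angular":[[0,0,0],[0,0,0]],"hand":[0.015,0.015]}' | egrep 'pos|^force:'
```

```text
ee_pos: [0.4873, 0.0938, 0.2119]
force: [1.5, 0.3, 1.3]
ee_pos: [0.487, 0.0938, 0.2121]
force: [1.2, 0.4, 1.2]
```

```bash

python3 -m creep '{"xyz":[[0.003,0,0],[0.006,0,0],[0.008,-0.0002,0],[0.01,-0.0002,0],[0.01,-0.0002,0]],"angular":[[0,0,0],[0,0,0],[0,0,0],[0,0,0],[0,0,0]],"hand":[0.015,0.015,0.015,0.015,0.015]}' | egrep 'pos|^force:'
python3 -m creep '{"xyz":[[0,0,0],[0,0,0]],"angular":[[0,0,0],[0,0,0]],"hand":[0.015,0.015]}' | egrep 'pos|^force:'
```

```text
ee_pos: [0.4971, 0.0947, 0.2119]
force: [0.3, -0.2, 1.7]
ee_pos: [0.497, 0.0947, 0.212]
force: [0.3, 0.3, 0.2]
```

```bash

python3 -m creep '{"xyz":[[0.001,0,0],[0.002,0,0],[0.003,0,0],[0.003,0,0]],"angular":[[0,0,0],[0,0,0],[0,0,0],[0,0,0]],"hand":[0.015,0.015,0.015,0.015]}' | egrep 'pos|^force:'
python3 -m creep '{"xyz":[[0.001,0,0],[0.001,0,0],[0.001,0,0]],"angular":[[0,0,0],[0,0,0],[0,0,0]],"hand":[0.015,0.015,0.015]}' | egrep 'pos|^force:'
```

```text
ee_pos: [0.4999, 0.0949, 0.2119]
force: [-1.1, 0.1, 1.6]
ee_pos: [0.5009, 0.095, 0.212]
force: [-0.7, -0.6, 1.6]
```

```bash

python3 -m creep '{"xyz":[[0.001,0,0],[0.001,0,0],[0.001,0,0]],"angular":[[0,0,0],[0,0,0],[0,0,0]],"hand":[0.015,0.015,0.015]}' | egrep 'pos|^force:'
```

```text
ee_pos: [0.5019, 0.0951, 0.2119]
force: [0.1, -0.8, 1.2]
```

```bash

python3 -m creep '{"xyz":[[0.001,0,0],[0.001,0,0],[0.001,0,0]],"angular":[[0,0,0],[0,0,0],[0,0,0]],"hand":[0.015,0.015,0.015]}' | egrep 'pos|^force:'
python3 -m creep '{"xyz":[[0.0005,0,0],[0.0005,0,0],[0.0005,0,0]],"angular":[[0,0,0],[0,0,0],[0,0,0]],"hand":[0.015,0.015,0.015]}' | egrep 'pos|^force:'
```

```text
ee_pos: [0.5029, 0.0951, 0.2119]
force: [-1.1, 0.4, 0.6]
ee_pos: [0.5033, 0.0952, 0.2119]
force: [-1.2, 0.4, 0.6]
```

```bash

python3 -m creep '{"xyz":[[0.0005,0,0],[0.0005,0,0],[0.0005,0,0]],"angular":[[0,0,0],[0,0,0],[0,0,0]],"hand":[0.015,0.015,0.015]}' | egrep 'pos|^force:'
```

```text
ee_pos: [0.5039, 0.0952, 0.212]
force: [-0.6, -0.2, 1.5]
```

```bash

python3 -m creep '{"xyz":[[0.0005,0,0],[0.001,0,0],[0.001,0,0]],"angular":[[0,0,0],[0,0,0],[0,0,0]],"hand":[0.015,0.015,0.015]}' | egrep 'pos|^force:'
python3 - <<'E'
from meas import *
d(.503,.095,.212)
m,p,z=snap("wrist","w6"); c=cloud(m,z);print(knob(c,p)); s=(np.hypot(c[...,0]-.504,c[...,1]-.095)<.03)&(c[...,2]>.235)&(c[...,2]<.265);q=c[s]
s=(np.hypot(c[...,0]-.504,c[...,1]-.097)<.014)&(c[...,2]>.252)&(c[...,2]<.275);q=c[s];print("button",len(q),((q.max(0)+q.min(0))/2).round(4),np.ptp(q,0).round(3))
m,q2,z=snap("side","side3"); c=cloud(m,z);print(knob(c,q2))
cv2.imwrite("pics/c3.png",np.hstack([cv2.resize(p[:,:,::-1][60:360,80:480],(400,300)),cv2.resize(q2[180:300,200:360,::-1],(400,300))]))
E
```

```text
ee_pos: [0.5049, 0.0953, 0.212]
force: [-0.7, 0.2, 0.7]
tool delta [-0.0019  0.0002 -0.    ] yaw 4.18 t 16.4 ee [0.5049 0.0953 0.212 ] F [-0.75  0.17  0.74] w 0.0214
(array([0.59120213, 0.10424634, 0.25620209]), array([0.59144937, 0.10431911, 0.25656805]), 8736)
button 1677 [0.504  0.0969 0.2634] [0.018 0.025 0.023]
(array([0.59015206, 0.10424558, 0.25655088]), array([0.58968979, 0.10934382, 0.25852707]), 149)
```

View pics/c3.png

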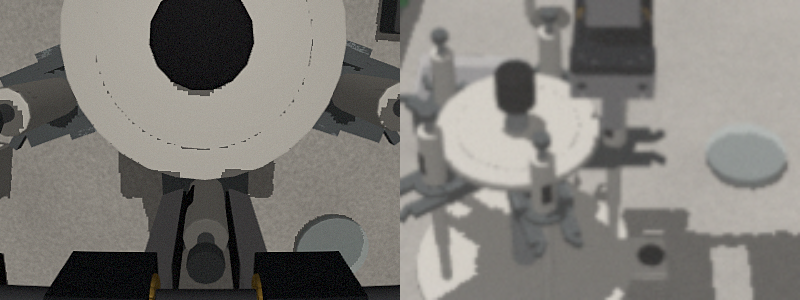

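```bash

python3 -m creep '{"xyz":[[0.0005,0,0],[0.001,0,0],[0.001,0,0]],"angular":[[0,0,0],[0,0,0],[0,0,0]],"hand":[0.015,0.015,0.015]}' | egrep 'pos|^force:'
python3 -c "
from h import *
d(.503,.095,.212);s=env.state();print(np.round(s['wrist_torque'],2))"
```

```text
ee_pos: [0.5056, 0.0953, 0.2118]
force: [-3.0, 0.5, 1.2]
tool delta [-0.0026  0.0001 -0.0002] yaw 4.18 t 16.8 ee [0.5056 0.0953 0.2118] F [-3.01  0.51  1.22] w 0.0217
[-0.03  0.75  0.  ]
```

```bash

python3 -m creep '{"xyz":[[0.0005,0,0],[0.0005,0,0],[0.0005,0,0]],"angular":[[0,0,0],[0,0,0],[0,0,0]],"hand":[0.015,0.015,0.015]}' | egrep 'pos|^force:'
python3 -c "
from h import *
d(.503,.095,.212);s=env.state();print(np.round(s['wrist_torque'],2))"
```

```text
ee_pos: [0.506, 0.0954, 0.2118]
force: [-5.5, -0.6, 1.1]
tool delta [-0.0031  0.0002 -0.0002] yaw 4.19 t 17.1 ee [0.506  0.0954 0.2118] F [-5.48 -0.6   1.15] w 0.0216
[-0.08  1.11  0.  ]
```

```bash

python3 -m creep '{"xyz":[[-0.0004,0,-0.0005],[-0.0006,0,-0.001],[-0.0006,0,-0.001]],"angular":[[0,0,0],[0,0,0],[0,0,0]],"hand":[0.015,0.015,0.015]}' 8| egrep 'pos|^force:'
python3 -m creep '{"xyz":[[0,0,0],[0,0,0],[0,0,0],[0,0,0],[0,0,0]],"angular":[[0,0,0],[0,0,0],[0,0,0],[0,0,0],[0,0,0]],"hand":[0.022,0.024,0.03,0.045,0.05]}' | egrep 'pos|force:|width'
python3 - <<'E'
from meas import *
m,p,z=snap("wrist","w7"); c=cloud(m,z);k=knob(c,p)[0]
b=k[:2]-.088*np.array([np.cos(np.radians(4.9)),np.sin(np.radians(4.9))])
for lo,hi in((.17,.2),(.2,.235),(.25,.275)):
    s=(np.hypot(c[...,0]-.504,c[...,1]-.097)<(.016))&(c[...,2]>lo)&(c[...,2]<hi);q=c[s]
    if len(q):print(lo,len(q),((q.max(0)+q.min(0))/2).round(4),np.ptp(q,0).round(3))
print(k,b)
E
```

```text
ee_pos: [0.5059, 0.0953, 0.2131]
force: [-0.0, 0.3, 0.3]
ee_pos: [0.5057, 0.0954, 0.2129]
force: [0.3, 0.5, -1.0]
grip_width: 0.0426
gripper_force: 0.0
0.17 902 [0.507  0.097  0.1863] [0.026 0.032 0.027]
0.2 1834 [0.5058 0.0971 0.2175] [0.018 0.023 0.035]
0.25 1316 [0.5041 0.0964 0.2548] [0.017 0.016 0.009]
[0.5912371  0.10421879 0.25629533] [0.50355871 0.0967021 ]
```

```bash

python3 -m creep '{"xyz":[[0,0,-0.01],[0,0,-0.04],[0,0,-0.08],[0,0,-0.12],[0,0,-0.16]],"angular":[[0,0,0],[0,0,0],[0,0,0],[0,0,0],[0,0,0]],"hand":[0.05,0.05,0.05,0.05,0.05]}' | egrep 'pos|^force:'
python3 -m creep '{"xyz":[[-0.03,0,-0.01],[-0.07,0,-0.02],[-0.10,0,-0.02],[-0.10,0,-0.02],[-0.10,0,-0.02]],"angular":[[0,0,0],[0,0,0],[0,0,0],[0,0,0],[0,0,0]],"hand":[0.05,0.05,0.05,0.05,0.05]}' | egrep 't:|pos|^force:'
python3 - <<'E'
from meas import *
m,p,z=snap("wrist","w8"); c=cloud(m,z);k,_,n=knob(c,p);print(k)
dx=c[...,:2]-k[:2]; r=np.hypot(*np.moveaxis(dx,2,0)); a=np.degrees(np.arctan2(dx[...,1],dx[...,0]))%360
s=(r>.115)&(r<.148)&(c[...,2]>.005)&(c[...,2]<.02)&(abs(a-185)<25); T=c[s];print("tongue",s.sum(),np.percentile(a[s],[2,50,98]))
s=(r>.115)&(r<.15)&(c[...,2]<.02)&(abs(a-185)<10)&(p.max(2)<45);print("dot",s.sum(),a[s].mean() if s.any() else '')
for lo,hi in((.205,.235),(.25,.275)):
    s=(r>.07)&(r<.105)&(c[...,2]>lo)&(c[...,2]<hi)&(abs(a-185)<15);q=c[s];print("hung",len(q),((q.max(0)+q.min(0))/2).round(4),np.percentile(a[s],[2,50,98]),np.median(r[s]))
m,q2,z=snap("side","side4")
cv2.imwrite("pics/c4.png",np.hstack([cv2.resize(p[:,:,::-1][0:240,120:440],(400,300)),cv2.resize(q2[180:300,200:360,::-1],(400,300))]))
E
```

```text
ee_pos: [0.5053, 0.0953, 0.3755]
force: [0.3, -0.2, -0.2]
t: 18.95
ee_pos: [0.4059, 0.0881, 0.3939]
tool_rot: [0.999, 0.037, 0.001, -0.0]
force: [0.1, 0.1, -0.7]
[0.57459046 0.10355492 0.25402103]
tongue 162 [177.56477143 185.90670524 198.52668442]
dot 71 186.3479232810666
hung 100 [0.4992 0.0975 0.2219] [177.48662085 185.36618692 193.65985592] 0.07830207567651763
hung 186 [0.5008 0.0966 0.2552] [179.99811663 185.7415921  191.21287391] 0.07406316212301475
```

View pics/c4.png

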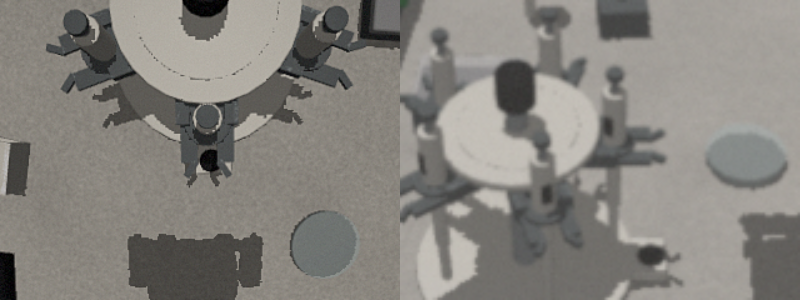

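```bash
python3 -c "
from workcell import env
print(env.finish_job())"
```

```text
the job is handed in; nothing more can be done
None
```

I turned the carousel until the empty hanger faced the front (within about 1° by camera), slid the pipette fully home on its rails and let go. It hangs upright, and I handed the job in at about 19 s of robot time.

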